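# Set up the recipe stand and hold its clip open

### The arm

A 7-joint arm with a two-finger parallel gripper is mounted at the origin on the work surface. World frame = base frame: x ahead of the robot, y to its left, z up, the work surface at z = 0. Lengths are in mm, angles in rad, forces in N, time in s.
With the tool pointing down it reaches from about 425 to 1025 mm from the base axis. Payload 9.4 kg.
Tool frame: the origin (TCP) lies at the very end of the fingers, on their centre line; the grasp point (between the pads) lies 19 mm behind it (arm.grip_depth is the distance from the TCP to the grasp point, in mm); z points along the fingers, y is the line along which they close (so a half turn about z gives the same grasp; the last joint's range is limited). The gripper opens to 93 mm and grips with 3 to 60 N. Pads are 15 mm wide; open, the fingers measure 128 mm over their backs; the gripper's body (75 mm by 188 mm) begins 65 mm behind the grasp point.
Start: joints at [-1.226, 0.599, -0.003, 1.599, 0.002, 0.943, -0.08], TCP at [296.822, 661.454, 218.618] pointing down, gripper open.
Joint ranges: [-2.57, 2.57], [-0.35, 1.97], [-1.29, 1.29], [0.11, 2.56], [-1.05, 4.19], [0.11, 1.86], [-2.63, 2.63]. Speed limits (rad/s): [2.22, 2.22, 3.01, 3.01, 3.14, 3.14, 3.14].

### API

Orientations are given as a 3x3 rotation matrix whose columns are the frame's x, y, z axes.
In Python, from plant import arm, inverse_kinematics, viewer, workorder, finder gives the robot as it stands. Calls block until the motion is done:
- arm.move_pose(position, orientation): joint-space move of the TCP to a pose.
- arm.move_l(position, v=150, attitude=None, until_force=None): straight line of the TCP; attitude=None keeps the orientation; v is the mean speed in mm/s. With until_force (N) it stops when the force on the tool has changed by that much, and returns True; else False.
- arm.move_j(angles): joint-space move.
- arm.set_gripper(opening): opening from 0.0 (shut) to 1.0 (fully open); the grip force is fixed at half the most; returns when the fingers have stopped.
- arm.pause(seconds).
- inverse_kinematics(position, orientation): joint angles nearest the present ones, or None.
- viewer.snapshot(name): name is "scene" or "top" or "wrist"; returns a dict with "pixels" (400x640x3 uint8, red, green, blue), "fx", "fy", "cx", "cy" (pixels), "dist_coeffs" ([k1, k2, p1, p2, k3] as OpenCV has them; the pictures are not rectified), "R" (3x3) and "t" (3): a world point X has camera coordinates R X + t; the wrist camera has in their place "hand_eye" (4x4, takes a point from camera to tool coordinates, whose origin is the TCP and whose axes are the flange's). Camera axes: x right, y down, z forward; pixel columns grow to the right and rows downward; lengths in mm; the calibration is good to about 2 mm. A picture is of the moment at which its call begins: read the wrist's pose just before it. There is no depth.
A pose or a line that the arm cannot do raises arm.MotionError and nothing moves.
- workorder.close_job(): hands the job in; it is judged then, once.
Trained networks look in the newest picture that a camera, given by its name, has taken for a name from the list of things; names that differ only in an ending like _2 or _b are one class to them, and where a whole thing is asked for, a point or a joint stands for the part that bears it (a point fixed in the world has none). Each returns a list of dicts, best first, with "score" (0 to 1); they miss things now and then, are a little off and sometimes report something else, mostly with a low value. They report only what shows in the picture. A call takes as long as a camera call. They do not tell look-alikes from the thing itself.
- finder.regions_of(camera, query): "region" (400x640 bool, what is visible of it) and "location" ([column, row] in pixels, amid what is visible of it).
Readings, each from a call of its own:
- arm.read_t(): time.
- arm.read_qpos(): joint angles.
- arm.read_joint_velocities(): joint speeds.
- arm.read_tau(): joint torques, N m.
- arm.read_position(): TCP position.
- arm.read_tool_rot(): TCP orientation.
- arm.read_ft_force(): force on the tool from outside, world axes, zero at the start.
- arm.read_torque(): the same for the moment, N m.
- arm.read_opening(): opening from 0.0 (shut) to 1.0 (fully open).
- arm.read_gripper_force(): force on a finger pad.
Only numpy, scipy, OpenCV 4.12 (cv2) and the standard library are available. Lean on these libraries where they do the work, as an engineer would, in place of code of your own. Each camera call takes 0.05 s, during which the arm holds its last target. There are 200 camera calls.

### The job

Set up the recipe stand: lift the board with the recipe card out of the letter rack, seat it upright and fully home on the two pegs of the wooden base, and let go of it. Then squeeze the spring clip off the wall of the card box and bring it, held wide open, squarely over the middle of the board's top edge, one jaw in front and one behind, without resting on or touching the board. Finish while still holding it there squeezed wide open, so that I can slip a second card in; leave the other things on the counter where they are.

Things in the scene. Friction and masses are not known exactly. Their poses are not given: they have to be found in the camera images.
- board: recipe board, loose, about 0.2 kg, 165 mm high: 10 mm thick (x) panel, 150 mm wide (y), the card fixed on its -x face, on a wooden foot rail 24 (x) by 150 by 26 mm high. Origin: centre of the rail's underside; z up. Two blind holes in the underside at y = -50 and +50 mm, 11 mm wide, 22 mm deep. Starts upright in the rack's front slot; fits the pegs either way round
- board_top (a point): the middle of the board's top edge, 165 mm above the board's origin; its axes are the board's
- base: stand base, fixed: wooden block 90 (x) by 190 (y) by 22 mm high, origin at the centre of its underside, z up. Two upright steel pegs at x = 0, y = -50 and +50 mm: 8 mm thick, 18 mm tall (tips 40 mm above the counter), the upper 9 mm tapering to 3 mm. Board fully home: rail flat on the block, board origin 22 mm above the base's, axes in line (or half a turn round)
- rack: wooden letter rack, fixed, 130 mm wide (y), origin on the counter below the middle of its front slot. Floor 10 mm; the front slot runs along y, 30 mm wide between 6 mm uprights whose tops are 72 mm above the counter. The slot behind (x = 21 to 69 mm) holds envelopes up to 85 mm above the counter
- cardbox: open wooden box for recipe cards, fixed, 120 (x) by 150 (y) by 90 mm high, walls 6 mm, origin at the centre of its underside; cards fill its rear half and stay below the rim. The clip is parked on its front wall (centred at x = -57 mm, along y)
- clip: plastic spring clip, loose, about 52 g, gripping the box's front wall. Origin on its pivot pin, 20 mm above the rim; y along the pin, z up through the handles, x the way it gapes; alike either way round. Pinching the handles level along x opens it: 6 N to start, 9 N at the stop. As they close, the clip settles some 8 mm lower in the grip
- clip_handles (a point): point midway between the clip's two handles, 32 mm above the pin: where to centre the finger pads. The handles are flat plates 30 mm wide (y) rising from the pin in a V: ends 44 mm above the pin and 61 mm apart over the outsides when parked; at the stop nearly parallel, 25 mm over the outsides, ends 51 mm above the pin
- clip_mouth (a point): point midway between the clip's jaw lips, 38 mm below the pin. Jaws 50 mm wide (y), ends 41 mm below the pin; lips 6 mm apart when parked, about 33 mm at the stop. The throat between the jaws is free up to 5 mm below the pin
- clip_jaw (a joint): how far each jaw of the clip is turned open from where it grips the box wall, in rad (both jaws turn alike): 0 parked on the wall, -0.06 shut empty, 0.38 wide open at the stop
- pills: amber jar with a white cap, loose, 40 mm across, 70 mm high, a bystander; origin at the centre of its underside
- glue: white glue bottle, loose, 48 mm across, 120 mm high, a bystander; origin at the centre of its underside
- alarm: white round smoke alarm lying flat, loose, 120 mm across, 42 mm high, a bystander; origin at the centre of its underside
- screwdriver: screwdriver lying on the counter, a bystander, about 200 mm long along its x, tip to +x
Not all that is in view belongs to the job. Of the things that look like the base, the middle-sized one is meant.

How it is judged (in metres and radians):
On the way, in this order (a step that is already met when the one before it is completed fails the run):
1. the board stands fully home on both pegs, let go of (z of board in the frame of base below 0.0255 m and horizontal distance between board and base below 0.005 m and angle between the y axis of board and the y axis of base, either way round below 0.08 rad and angle between board's own z axis and vertical below 0.05 rad and contact force between the fingers and board below 0.2 N), for 0.2 s.
2. the clip, squeezed in the fingers, is off the card box (z of clip in the frame of cardbox above 0.135 m and contact force between clip and cardbox below 0.1 N and contact force between the fingers and clip above 3 N), for 0.2 s.
At the end, for the whole second after the job is handed in: Board home on both pegs (within 3.5 mm of flat), upright, untouched by the robot. Clip held still, squeezed open past 0.28 rad with over 5 N, jaws either side of the board's top edge reaching 5 mm or more below it, within 20 mm of its middle and 0.2 rad of its line, touching neither board nor box (all of step 1 and value of joint clip_jaw above 0.28 rad and contact force between the fingers and clip above 5 N and contact force between clip and board below 0.2 N and contact force between clip and cardbox below 0.2 N and z of board_top in the frame of clip between -0.034 and -0.006 m and x of board_top in the frame of clip between -0.01 and 0.01 m and y of board_top in the frame of clip between -0.02 and 0.02 m and angle between the y axis of clip and the y axis of board, either way round below 0.2 rad and angle between the z axis of clip and the z axis of board, either way round below 0.25 rad and linear speed of each of clip, board below 0.02 m/s); the arm keeps its last pose, push and grip.
It fails at once if a bystander is pushed more than 30 mm (distance of any of pills, glue, alarm, screwdriver from where it was at the start of the episode above 0.03 m).
It fails at once if the board is tipped over (angle between board's own z axis and vertical above 0.7 rad).
It fails at once if the clip is dropped on the counter (height (world z) of clip below 0.06 m).
It also fails if it takes over 64 s, if anything falls off the work surface, if the arm or the gripper's body presses on something with over 40 N, if the wrist force passes 120 N, or if a joint passes its speed limit or range.

## Working session

There is one attempt and no reset: what is moved stays moved. The work goes in short steps, each a Python script; the robot and the scene stay as the last script left them, time stands still between calls to the robot, and variables do not carry over. Pictures are saved under pics/ and viewed, at most 13 in all, crops included, and the job is handed in when it is done.

```bash
ls; mkdir -p pics; cat > h.py <<'E'
import numpy as np, cv2
from plant import arm, inverse_kinematics, viewer, workorder, finder
def snap(c,fn=None):
    s=viewer.snapshot(c)
    if fn: cv2.imwrite('pics/'+fn,cv2.cvtColor(np.asarray(s['pixels']),cv2.COLOR_RGB2BGR))
    return s
def K(s): return np.array([[s['fx'],0,s['cx']],[0,s['fy'],s['cy']],[0,0,1.]])
def cam(s,p=None,Rt=None):
    if 'R' in s: return np.array(s['R']),np.array(s['t'])
    H=np.array(s['hand_eye']); Rw=Rt@H[:3,:3]; tw=Rt@H[:3,3]+p
    return Rw.T,-Rw.T@tw
def toz(s,uv,z,RT=None):
    R,t=RT or cam(s)
    uv=np.atleast_2d(np.float64(uv))
    n=cv2.undistortPoints(uv[:,None],K(s),np.array(s['dist_coeffs'],float))[:,0]
    d=np.c_[n,np.ones(len(n))]@R; c=-R.T@t
    return c+d*((np.broadcast_to(z,len(n))-c[2])/d[:,2])[:,None]
def proj(s,X,RT=None):
    R,t=RT or cam(s)
    return cv2.projectPoints(np.atleast_2d(np.float64(X)),cv2.Rodrigues(R)[0],np.float64(t),K(s),np.array(s['dist_coeffs'],float))[0][:,0]
E
python3 - <<'E'
from h import *
for c in ['scene','top']:
    s=snap(c,c+'0.png'); R,t=cam(s); print(c,-R.T@t,s['fx'])
    for q in ['board','base','rack','cardbox','clip']:
        for r in finder.regions_of(c,q)[:4]:
            m=np.asarray(r['region']); v,u=np.nonzero(m)
            print(q,round(r['score'],2),np.round(r['location']),m.sum(),u.min(),u.max(),v.min(),v.max())
E
```

```text
pics
scene [1283.1950763  -138.74280104  766.83524496] 399.5681766610248
board 0.79 [421. 196.] 2209 390 456 178 229
base 0.74 [208. 181.] 2633 158 253 164 203
base 0.68 [353. 194.] 583 330 370 184 201
base 0.56 [301. 235.] 2019 265 336 222 251
rack 0.78 [423. 229.] 1966 397 454 214 252
cardbox 0.84 [186. 258.] 3828 151 223 220 292
cardbox 0.48 [262. 311.] 960 250 275 286 334
clip 0.61 [173. 218.] 634 166 188 198 236
top [ 316.37398536    8.11334794 1070.79878671] 375.77049817334404
base 0.87 [260. 262.] 940 239 286 242 275
base 0.77 [423. 302.] 4654 369 475 264 342
base 0.68 [325. 200.] 2016 292 361 179 219
rack 0.7 [211. 181.] 1580 182 239 159 211
cardbox 0.61 [427. 176.] 2646 396 464 152 206
clip 0.74 [443. 192.] 429 431 458 179 204
```

View pics/scene0.png

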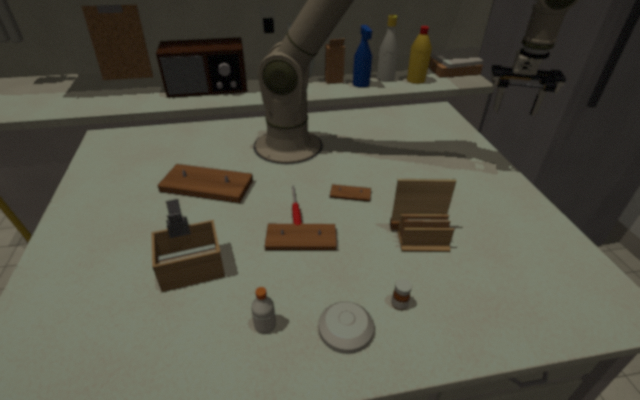

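View pics/top0.png

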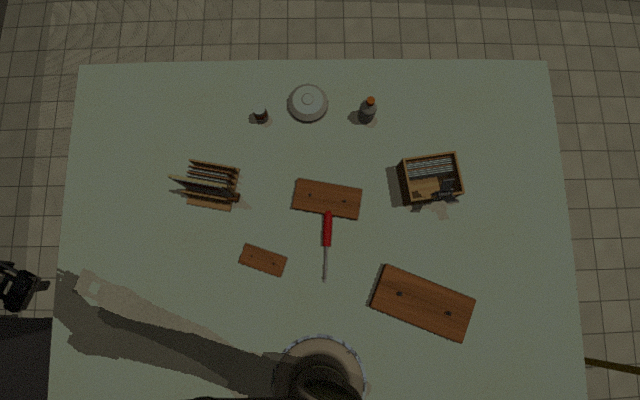

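Candidates for the base in the top view are small (262,260), middle (326,199) and large (423,302). The middle-sized one should be the one with a 190 x 90 mm block. I'll measure all three and confirm in a crop.

```bash
python3 - <<'E'
from h import *
s=snap('top')
def rect(m,z):
    m=np.asarray(m).astype(np.uint8); c=max(cv2.findContours(m,0,1)[0],key=cv2.contourArea)[:,0]
    X=toz(s,c,z)[:,:2].astype(np.float32); (c,sz,a)=cv2.minAreaRect(X)
    b=cv2.boxPoints((c,sz,a)); e=max([b[1]-b[0],b[2]-b[1]],key=np.linalg.norm)
    return np.round(c,1),np.round(sz,1),round(float(np.arctan2(-e[0],e[1])) if e[1]>0 else float(np.arctan2(e[0],-e[1])),3)
for q,z in [('base',22),('rack',72),('cardbox',90),('clip',130),('board',165)]:
    for r in finder.regions_of('top',q)[:3]: print(q,round(r['score'],2),r['location'],*rect(r['region'],z))
for n,uv in dict(pegs=[[310,194],[341,201]],screw=[[327,212],[324,281]],rack=[[187,165],[239,175],[188,203],[231,210],[170,178],[240,200]]).items(): print(n,np.round(toz(s,uv,[40,40] if n=='pegs' else 10 if n=='screw' else 72),0).tolist())
im=s['pixels'][140:300,160:480]; im=cv2.resize(np.asarray(im),None,fx=2.5,fy=2.5,interpolation=cv2.INTER_CUBIC)
im=np.clip(im.astype(float)*1.6,0,255).astype(np.uint8)
cv2.imwrite('pics/crop.png',im[:,:,::-1])
E
```

```text
base 0.98 [421.7, 301.6] [ 208.5 -284.9] [278.1 132. ] -0.396
base 0.78 [326.0, 201.1] [499.7 -28.2] [188.   91.1] -0.189
base 0.56 [259.5, 262.4] [331.9 150.3] [126.8  59.3] -0.363
rack 0.94 [209.4, 180.9] [569.3 283.7] [149.   61.9] -0.309
rack 0.63 [426.4, 176.0] [ 545.1 -311.2] [132.8 177.1] 0.146
cardbox 0.78 [428.7, 175.0] [ 541.9 -304.8] [132.1 174. ] 0.153
clip 0.61 [443.3, 192.0] [ 492.9 -324.8] [64.  66.1] 0.201
clip 0.32 [205.1, 187.0] [516.4 289. ] [194.3  40.3] -0.232
board 0.89 [206.6, 191.5] [508.9 278.1] [181.3  36. ] -0.227
pegs [[511.0, 18.0, 40.0], [490.0, -68.0, 40.0]]
screw [[463.0, -30.0, 10.0], [271.0, -18.0, 10.0]]
rack [[591.0, 355.0, 72.0], [560.0, 211.0, 72.0], [484.0, 348.0, 72.0], [464.0, 230.0, 72.0], [555.0, 401.0, 72.0], [491.0, 207.0, 72.0]]
```

View pics/crop.png

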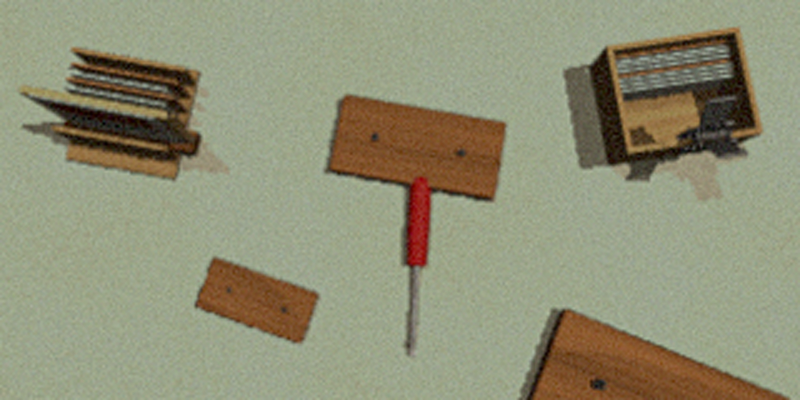

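The middle block at (326,201) measures 188 x 91 mm, so it is the base meant. The others are 278 x 132 and 127 x 59. The crop shows the board in the rack's front slot (the side facing the robot) and the clip on the card box's front wall. Next I'll look with the wrist camera.

```bash
cat >> h.py <<'E'
def rot(psi,flip=False):
    # tool y along object x (yaw psi), z down
    y=np.array([np.cos(psi),np.sin(psi),0.])*(-1 if flip else 1); z=np.array([0,0,-1.]); x=np.cross(y,z)
    return np.c_[x,y,z]
E
python3 - <<'E'
from h import *
print(arm.read_t(),np.round(arm.read_tool_rot(),2).tolist())
s=snap('wrist'); print(np.round(s['hand_eye'],3).tolist(),s['fx'])
for P,psi in [((500,283,420),-.22),((500,-28,300),-.22),((493,-320,250),.15)]:
  for f in (0,1):
    q=inverse_kinematics(np.array(P,float),rot(psi,f)); print(P,f,None if q is None else np.round(q,2))
E
```

```text
0.9 [[-0.91, 0.41, 0.0], [0.41, 0.91, -0.0], [-0.0, -0.0, -1.0]]
[[0.001, -0.956, -0.293, 81.205], [1.0, 0.001, 0.001, -0.035], [-0.0, -0.293, 0.956, -165.964], [0.0, 0.0, 0.0, 1.0]] 307.6116760975491
(500, 283, 420) 0 [-0.94  0.25  0.43  1.7  -0.11  1.22 -0.71]
(500, 283, 420) 1 [-0.32  0.27 -0.38  1.66  0.1   1.23  2.19]
(500, -28, 300) 0 [-0.49  0.25  0.54  2.03 -0.17  0.9  -0.07]
(500, -28, 300) 1 [ 0.75  0.41 -1.09  1.96  0.42  1.03  2.39]
(493, -320, 250) 0 [-0.09  0.52  0.87  1.92 -0.49  0.93  1.17]
(493, -320, 250) 1 [-0.21  0.63  1.12  1.93 -0.67  1.02 -1.77]
```

```bash
python3 - <<'E'
from h import *
arm.move_pose(np.array([525,310,340.]),rot(-.22))
p,R=np.array(arm.read_position()),np.array(arm.read_tool_rot())
s=snap('wrist','w1.png'); RT=cam(s,p,R); print(arm.read_t(),p)
import pickle; pickle.dump((s,p,R),open('w1.pkl','wb'))
for q in ['board','rack']:
  for r in finder.regions_of('wrist',q)[:2]:
    m=np.asarray(r['region']); print(q,r['score'],r['location'],m.sum())
E
```

```text
2.6083 [524.30061395 311.53609784 339.45249853]
board 0.61 [320.9, 176.9] 1855
board 0.25 [342.9, 348.0] 2623
rack 0.58 [342.8, 160.2] 5501
```

View pics/w1.png

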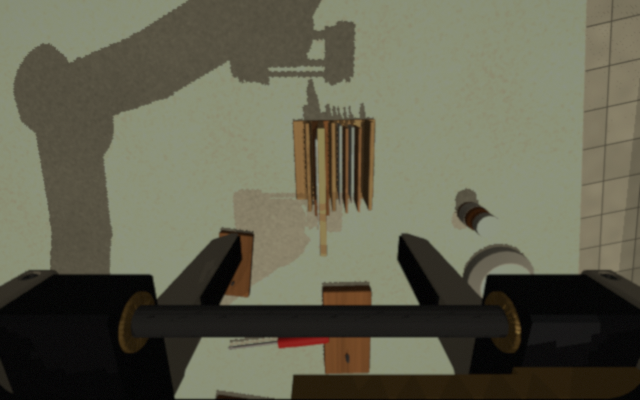

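The wrist view shows the rack at (335,165) and the board's top edge as a pale strip at about column 322, from row 127 to row 255. I'll measure the strip by code.

```bash
python3 - <<'E'
from h import *
import pickle
s,p,R=pickle.load(open('w1.pkl','rb')); RT=cam(s,p,R)
im=np.asarray(s['pixels'])
for v in [122,126,130,145,165,185,205,225,240,248,252,256,260]: print(v,[tuple(im[v,u]) .__repr__().replace('np.uint8','') for u in range(314,333,2)])
print(np.round(toz(s,[[320,127],[323,255.5]],175,RT),1))
big=cv2.resize(im[100:270,270:400],None,fx=3.4,fy=3.4,interpolation=cv2.INTER_CUBIC)
cv2.imwrite('pics/w1c.png',np.clip(big[:,:,::-1]*1.5,0,255))
E
```

```text
122 ['((55), (35), (18))', '((55), (35), (18))', '((52), (38), (22))', '((53), (41), (24))', '((60), (44), (26))', '((101), (64), (35))', '((112), (71), (38))', '((83), (57), (33))', '((49), (37), (21))', '((73), (56), (32))']
126 ['((54), (34), (16))', '((43), (27), (13))', '((52), (41), (24))', '((55), (44), (27))', '((57), (45), (27))', '((92), (62), (35))', '((111), (72), (39))', '((72), (48), (27))', '((59), (45), (26))', '((120), (92), (56))']
130 ['((42), (26), (14))', '((58), (48), (30))', '((129), (119), (77))', '((137), (128), (82))', '((138), (128), (82))', '((122), (103), (64))', '((110), (70), (38))', '((67), (45), (26))', '((57), (43), (26))', '((120), (92), (56))']
145 ['((58), (51), (41))', '((130), (133), (117))', '((137), (126), (88))', '((138), (129), (82))', '((139), (129), (83))', '((123), (109), (69))', '((103), (67), (36))', '((76), (51), (28))', '((50), (36), (21))', '((115), (88), (54))']
165 ['((49), (36), (24))', '((108), (108), (93))', '((126), (121), (92))', '((138), (128), (83))', '((138), (128), (83))', '((132), (115), (74))', '((112), (75), (42))', '((
[... 1512 characters left out ...]
))', '((139), (144), (120))']
256 ['((139), (145), (120))', '((139), (145), (119))', '((138), (144), (118))', '((136), (138), (110))', '((137), (134), (103))', '((136), (132), (101))', '((136), (135), (108))', '((138), (145), (120))', '((140), (146), (120))', '((139), (145), (119))']
260 ['((140), (145), (119))', '((139), (145), (119))', '((140), (145), (119))', '((140), (146), (121))', '((140), (146), (123))', '((139), (145), (122))', '((139), (144), (118))', '((139), (143), (116))', '((140), (145), (118))', '((140), (145), (118))']
[[538.3 367.5 175. ]
 [509.9 220.4 175. ]][ WARN:0@0.552] global loadsave.cpp:1063 imwrite_ Unsupported depth image for selected encoder is fallbacked to CV_8U.
```

View pics/w1c.png

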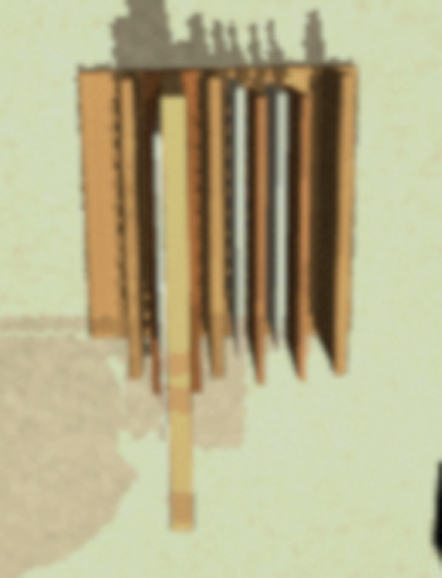

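```bash
python3 - <<'E'
from h import *
import pickle
s,p,R=pickle.load(open('w1.pkl','rb')); RT=cam(s,p,R)
X=toz(s,[[321,128.5],[323.4,255]],175,RT); d=X[0]-X[1]; print(X.mean(0),np.linalg.norm(d),np.arctan2(-d[0],d[1]))
arm.move_pose(np.array([515,35,280.]),rot(-.22))
p,R=np.array(arm.read_position()),np.array(arm.read_tool_rot())
s=snap('wrist','w2.png'); RT=cam(s,p,R); pickle.dump((s,p,R),open('w2.pkl','wb')); print(arm.read_t(),p)
m=max(finder.regions_of('wrist','base')[:3],key=lambda r:np.sum(r['region']))
print(m['score'],m['location'])
m=np.asarray(m['region']).astype(np.uint8)
c=max(cv2.findContours(m,0,1)[0],key=cv2.contourArea)[:,0]
W=toz(s,c,22,RT)[:,:2].astype(np.float32); print(cv2.minAreaRect(W),cv2.boxPoints(cv2.minAreaRect(W)).round())
v,u=np.nonzero(m); x0,x1,y0,y1=u.min()-8,u.max()+8,v.min()-8,v.max()+8; print(x0,x1,y0,y1)
im=np.asarray(s['pixels'])[y0:y1,x0:x1]
cv2.imwrite('pics/w2c.png',np.clip(cv2.resize(im,None,fx=3,fy=3,interpolation=cv2.INTER_CUBIC)[:,:,::-1]*1.6,0,255).astype(np.uint8))
E
```

```text
[524.76843658 293.36053768 175.        ] 147.61783154663843 -0.19440688197532707
3.85 [515.65231627  36.42193343 280.19768282]
0.93 [318.8, 207.0]
((504.9004211425781, -29.651527404785156), (192.64376831054688, 90.77729034423828), 79.35891723632812) [[ 443. -116.]
 [ 532. -133.]
 [ 567.   57.]
 [ 478.   73.]]
279 360 136 276
```

View pics/w2c.png

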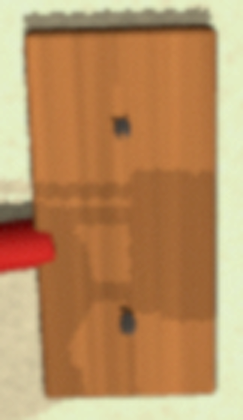

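```bash
python3 - <<'E'
from h import *
import pickle
s,p,R=pickle.load(open('w2.pkl','rb')); RT=cam(s,p,R)
im=np.asarray(s['pixels']).astype(int)
Ps=[]
for (u,v) in [(319,178),(321,243)]:
    w=im[v-9:v+10,u-7:u+8]; sat=w[...,0]-w[...,2]   # wood is saturated, steel grey
    k=np.clip(np.median(sat)*.6-sat,0,None); n,l,st,cc=cv2.connectedComponentsWithStats((k>0).astype(np.uint8)); 
    i=1+np.argmax(st[1:,4]); V,U=np.nonzero(l==i); Ps.append((U.mean()+u-7,V.mean()+v-9)); print(Ps[-1],st[i])
X=toz(s,Ps,30,RT); d=X[0]-X[1]; print('pegs',X.round(1),X.mean(0),np.linalg.norm(d),np.arctan2(-d[0],d[1]))
# rectangle fit: colour-segment wood top, compare with projected model
from scipy.optimize import minimize
m=((im[...,0]-im[...,2])>38)&(im[...,0]<170); m[:136]=0;m[276:]=0;m[:,:279]=0;m[:,360:]=0
red=(im[...,0]>2.2*im[...,1]); 
valid=~red
a=np.linspace(-.5,.5,40)
def cost(q):
    x,y,t=q; c,sn=np.cos(t),np.sin(t)
    P=np.array([[-45,-95],[45,-95],[45,95],[-45,95]]); W=np.c_[x+c*P[:,0]-sn*P[:,1],y+sn*P[:,0]+c*P[:,1],np.full(4,22)]
    im0=np.zeros((400,640),np.uint8); cv2.fillPoly(im0,[np.round(proj(s,W,RT)*16).astype(np.int32)],255,cv2.LINE_AA,4)
    return np.abs(im0/255.-m)[valid].sum()
r=min((minimize(cost,[500+i,-28+j,-.2],method='Nelder-Mead',options=dict(initial_simplex=[[500+i,-28+j,-.2],[506+i,-28+j,-.2],[500+i,-22+j,-.2],[500+i,-28+j,-.15]])) for i in(0,4) for j in (-3,3)),key=lambda r:r.fun)
print(r.x,r.fun,m.sum())
E
```

```text
(np.float64(319.11538461538464), np.float64(177.69230769230768)) [ 5  6  5  6 26]
(np.float64(321.03125), np.float64(242.96875)) [ 5  5  5  8 32]
pegs [[513.1  19.5  30. ]
 [494.5 -78.   30. ]] [503.76428642 -29.27612106  30.        ] 99.26060454497573 -0.1883726850955779
[ 5.02132652e+02 -3.10601902e+01 -1.87254638e-01] 469.69019607843137 7550
```

```bash
python3 - <<'E'
from h import *
import pickle
R0=rot(-.194); B=np.array([524.8,293.4])
arm.move_pose(np.r_[B,230.],R0)
arm.move_l(np.r_[B,134.],v=120,until_force=8)
print(arm.read_position(),arm.read_ft_force())
arm.set_gripper(0.0)
print(arm.read_opening()*93,arm.read_gripper_force(),arm.read_ft_force())
arm.pause(.2); p=np.array(arm.read_position())
arm.move_l(np.r_[B,145.],v=60)
arm.move_l(np.r_[B,235.],v=120)
arm.pause(.3)
p,R=np.array(arm.read_position()),np.array(arm.read_tool_rot())
s=snap('wrist','w3.png'); pickle.dump((s,p,R),open('w3.pkl','wb'))
print(p,arm.read_t(),arm.read_opening()*93,arm.read_ft_force())
E
```

```text
[525.31324423 293.31759018 134.62913433] [-0.12372638  0.08230582 -0.44965399]
9.904435487338539 29.999622702598572 [-0.30103811  0.00300655 -1.5033687 ]
[524.64384143 293.28415205 234.46917664] 8.9083 10.09058970764456 [ 0.4261487   0.03444524 -2.2969158 ]
```

View pics/w3.png

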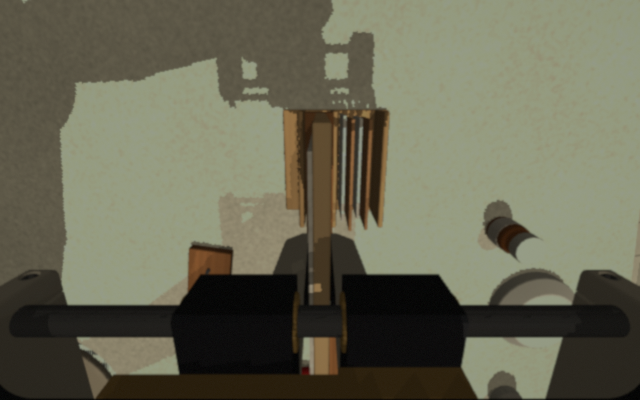

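The board is gripped (9.9 mm opening) and lifted. Its near end shows at about (322,110). I'll use that to get the board's y offset in the hand.

```bash
python3 - <<'E'
from h import *
import pickle
s,p,R=pickle.load(open('w3.pkl','rb')); RT=cam(s,p,R)
im=np.asarray(s['pixels']).astype(int)
for v in range(102,122): print(v,[im[v,u].tolist() for u in (314,318,322,326)])
for v in (130,200): print(v,[im[v,u,0] for u in range(304,340)])
for v in (108,110,112): print(v,((toz(s,[[321.5,v]],275,RT)-p)@R)[0].round(1))
for v in (130,160,200): print(v,((toz(s,[[322,v]],275,RT)-p)@R)[0].round(1))
E
```

```text
102 [[93, 87, 71], [94, 89, 72], [96, 91, 74], [89, 84, 68]]
103 [[92, 87, 70], [94, 89, 71], [97, 92, 74], [90, 84, 68]]
104 [[91, 85, 69], [94, 89, 73], [96, 90, 73], [90, 85, 68]]
105 [[91, 86, 70], [94, 89, 72], [96, 91, 73], [91, 85, 69]]
106 [[92, 88, 71], [95, 90, 73], [98, 92, 74], [93, 88, 72]]
107 [[92, 87, 71], [94, 89, 72], [97, 91, 75], [93, 88, 71]]
108 [[88, 82, 66], [90, 83, 67], [91, 84, 68], [89, 83, 67]]
109 [[80, 71, 54], [79, 70, 54], [85, 74, 56], [84, 73, 55]]
110 [[74, 58, 39], [71, 57, 37], [90, 71, 46], [93, 73, 46]]
111 [[68, 51, 29], [64, 48, 29], [91, 70, 43], [97, 74, 44]]
112 [[56, 38, 20], [55, 40, 24], [66, 49, 28], [71, 50, 29]]
113 [[59, 38, 20], [56, 44, 27], [57, 45, 28], [59, 39, 20]]
114 [[62, 41, 22], [59, 47, 29], [60, 48, 31], [61, 43, 25]]
115 [[60, 40, 21], [59, 47, 29], [60, 48, 31], [60, 44, 26]]
116 [[59, 41, 22], [61, 48, 30], [60, 47, 29], [60, 45, 27]]
117 [[59, 42, 24], [60, 48, 30], [59, 46, 29], [60, 46, 29]]
118 [[56, 41, 25], [58, 46, 30], [58, 46, 29], [59, 47, 29]]
119 [[55, 41, 24], [57, 46, 29], [59, 47, 29], [59, 46, 29]]
12
[... 591 characters left out ...]
np.int64(90), np.int64(66), np.int64(58)]
200 [np.int64(66), np.int64(45), np.int64(50), np.int64(71), np.int64(90), np.int64(96), np.int64(96), np.int64(92), np.int64(85), np.int64(84), np.int64(90), np.int64(94), np.int64(95), np.int64(95), np.int64(94), np.int64(94), np.int64(95), np.int64(94), np.int64(95), np.int64(94), np.int64(94), np.int64(95), np.int64(95), np.int64(94), np.int64(93), np.int64(90), np.int64(89), np.int64(101), np.int64(124), np.int64(140), np.int64(144), np.int64(131), np.int64(112), np.int64(95), np.int64(67), np.int64(52)]
108 [ 79.8   1.6 -40.6]
110 [ 79.1   1.6 -40.6]
112 [ 78.3   1.6 -40.6]
130 [ 71.4   1.9 -40.6]
160 [ 59.3   1.9 -40.6]
200 [ 42.1   2.  -40.6]
```

```bash
python3 - <<'E'
from h import *
R0=rot(-.188); B=np.array([501.5,-28.8])
p=np.array(arm.read_position())
arm.move_l(np.r_[B,235.],v=220,attitude=R0)
arm.move_l(np.r_[B,172.],v=120)
arm.pause(.3); print(arm.read_position(),arm.read_ft_force())
hit=arm.move_l(np.r_[B,150.],v=25,until_force=5)
print(hit,arm.read_position(),arm.read_ft_force(),arm.read_torque(),arm.read_opening()*93,arm.read_t())
s=snap('scene'); im=np.asarray(s['pixels'])[100:270,210:400]
cv2.imwrite('pics/s1.png',np.clip(cv2.resize(im,None,fx=3.5,fy=3.5,interpolation=cv2.INTER_CUBIC)[:,:,::-1]*1.5,0,255).astype(np.uint8))
E
```

```text
[501.79348918 -28.78658819 172.53519177] [-0.53475218 -0.0888891  -2.41477508]
False [501.74211998 -29.11310173 150.013046  ] [ 2.71389281 -2.80456407 -4.55587473] [-1.28691099 -0.59400263 -0.040448  ] 9.926459559887155 12.5333
```

```bash
python3 - <<'E'
from h import *
B=np.array([501.5,-28.8])
hit=arm.move_l(np.r_[B,145.5],v=25,until_force=8)
print(hit,arm.read_position(),arm.read_ft_force())
arm.set_gripper(0.6)
arm.pause(.2); print(arm.read_ft_force(),arm.read_gripper_force())
arm.move_l(np.r_[B,240.],v=150)
# look-back pose
arm.move_l(np.array([525,60,300.]),v=250)
arm.set_gripper(1.0)
arm.pause(.2)
import pickle
p,R=np.array(arm.read_position()),np.array(arm.read_tool_rot())
s=snap('wrist'); pickle.dump((s,p,R),open('w4.pkl','wb')); RT=cam(s,p,R)
print(arm.read_t())
im=np.asarray(s['pixels'])[60:300,240:400]; a=cv2.resize(im,None,fx=2.5,fy=2.5,interpolation=cv2.INTER_CUBIC)
t=snap('scene'); pickle.dump(t,open('s2.pkl','wb')); b=np.asarray(t['pixels'])[130:290,250:350]; b=cv2.resize(b,(375,600),interpolation=cv2.INTER_CUBIC)
cv2.imwrite('pics/w4.png',np.clip(np.hstack([a,b])[:,:,::-1]*1.5,0,255).astype(np.uint8))
E
```

```text
True [502.03749257 -29.40276676 145.81660586] [ 0.23057023 -1.25612444  2.40029452]
[ 1.2691941   0.85750719 -0.74563988] 0.0
16.325
```

View pics/w4.png

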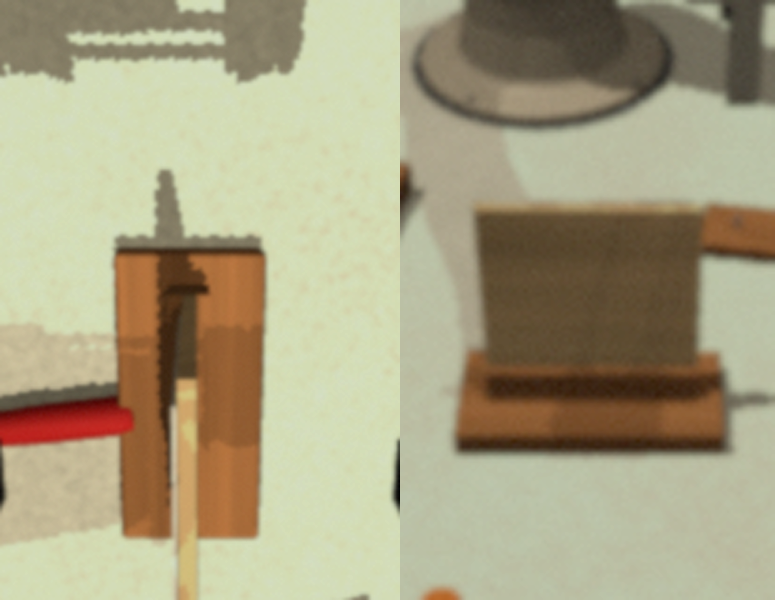

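The board sits flat on the block, centred over both pegs, upright and released. Next I'll look at the clip.

```bash
python3 - <<'E'
from h import *
import pickle
arm.move_pose(np.array([492,-270,310.]),rot(.15))
arm.pause(.2)
p,R=np.array(arm.read_position()),np.array(arm.read_tool_rot())
s=snap('wrist'); pickle.dump((s,p,R),open('w5.pkl','wb')); RT=cam(s,p,R)
print(arm.read_t(),p)
for q in ['clip','clip_handles','cardbox']:
  for r in finder.regions_of('wrist',q)[:2]:
    m=np.asarray(r['region']);v,u=np.nonzero(m); print(q,round(r['score'],2),r['location'],m.sum(),u.min(),u.max(),v.min(),v.max())
im=np.asarray(s['pixels'])[50:270,200:440]; a=cv2.resize(im,None,fx=2.7,fy=2.7,interpolation=cv2.INTER_CUBIC)
cv2.imwrite('pics/w5.png',np.clip(a[:,:,::-1]*1.6,0,255).astype(np.uint8))
E
```

```text
17.8833 [ 492.58000285 -268.8321113   309.9014819 ]
clip 0.7 [342.3, 18.5] 794 327 357 0 41
clip 0.56 [315.2, 229.2] 1582 285 338 198 252
clip_handles 0.87 [310.0, 230.8] 1735 284 339 197 253
clip_handles 0.43 [354.3, 199.9] 9633 311 406 146 263
cardbox 0.89 [355.3, 198.7] 9575 310 405 147 263
```

View pics/w5.png

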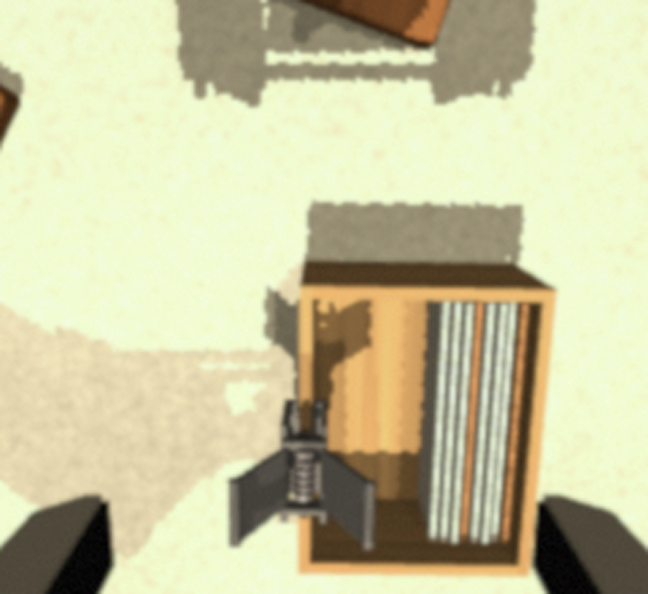

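```bash
python3 - <<'E'
from h import *
import pickle
s,p,R=pickle.load(open('w4.pkl','rb')); RT=cam(s,p,R)
im=np.asarray(s['pixels']).astype(int)
U=[]
for v in (225,240,260,280): print(v,im[v,305:326,0].tolist())
X=toz(s,[[240+186/2.5,60+382/2.5],[240+188/2.5,60+590/2.5]],187,RT); print('board',X.round(1))
ex=np.array([np.cos(-.188),np.sin(-.188)]);ey=np.array([-ex[1],ex[0]])
for x in X: d=x[:2]-[502,-29.2]; print(d@ex,d@ey)
s,p,R=pickle.load(open('w5.pkl','rb')); RT=cam(s,p,R)
c=lambda *a:[[200+u/2.7,50+v/2.7] for u,v in a]
H=toz(s,c((231,480),(235,546),(374,482),(372,548)),154,RT); print('handles',H.round(1),H.mean(0))
print('widths',np.linalg.norm(H[2]-H[0]),np.linalg.norm(H[3]-H[1]),np.linalg.norm(H[1]-H[0]),np.linalg.norm(H[3]-H[2]))
W=toz(s,c((302,292),(302,570),(552,292),(525,573)),90,RT); print('box',W.round(1),np.linalg.norm(W[1]-W[0]))
W=toz(s,c((308,292),(308,570)),90,RT); d=W[0]-W[1]; a=np.arctan2(-d[0],d[1]); print('wall',W.mean(0),a)
e=np.array([np.cos(a),np.sin(a)]); print('clip rel wall x,y',(H.mean(0)-W.mean(0))[:2]@e,(H.mean(0)-W.mean(0))[:2]@[-e[1],e[0]])
d=H[2]-H[0]; d2=H[3]-H[1]; print('clip yaw',np.arctan2(d[1],d[0]),np.arctan2(d2[1],d2[0]))
E
```

```text
225 [41, 44, 65, 103, 130, 133, 133, 137, 139, 139, 139, 138, 132, 119, 109, 105, 98, 94, 95, 97, 98]
240 [87, 73, 64, 96, 130, 133, 130, 136, 138, 138, 138, 138, 135, 124, 112, 111, 111, 108, 108, 113, 114]
260 [91, 81, 80, 107, 127, 130, 129, 136, 137, 137, 137, 137, 132, 120, 111, 114, 115, 114, 115, 116, 116]
280 [141, 141, 141, 140, 135, 124, 120, 134, 140, 140, 140, 140, 138, 134, 132, 138, 140, 141, 141, 141, 141]
board [[518.   41.5 187. ]
 [501.1 -50.  187. ]]
2.4895084648681465 72.44554381841249
2.9833448849960136 -20.60195567443632
handles [[ 464.1 -327.   154. ]
 [ 469.5 -357.   154. ]
 [ 523.3 -318.7  154. ]
 [ 527.7 -349.   154. ]] [ 496.13498406 -337.92125942  154.        ]
widths 59.795580408281964 58.763633876840935 30.528129574452475 30.571210770458322
box [[ 482.1 -255.3   90. ]
 [ 503.3 -398.9   90. ]
 [ 597.7 -237.4   90. ]
 [ 618.  -383.    90. ]] 145.19838061979948
wall [ 495.60173627 -326.66149664   90.        ] 0.14848111740089148
clip rel wall x,y -1.1383453531442242 -11.214757278500139
clip yaw 0.13792131216841966 0.13678988532243028
```

The clip's handle ends are at about (286,240) and (338,240). They measure 60 mm apart and 30 mm wide, as they should. The camera's known 2 mm bias is corrected for. Next I'll grip the clip.

```bash
python3 - <<'E'
from h import *
import pickle
C=np.array([494.2,-336.7])
arm.move_pose(np.r_[C,210.],rot(.146))
h=arm.move_l(np.r_[C,123.],v=100,until_force=6)
print(h,arm.read_position(),arm.read_ft_force())
arm.pause(.2)
arm.set_gripper(0.0)
print(arm.read_opening()*93,arm.read_gripper_force(),arm.read_ft_force())
arm.pause(.3); print(arm.read_opening()*93,arm.read_ft_force())
s=snap('scene'); im=np.asarray(s['pixels'])[150:300,120:270]
cv2.imwrite('pics/s3.png',np.clip(cv2.resize(im,None,fx=4,fy=4,interpolation=cv2.INTER_CUBIC)[:,:,::-1]*1.5,0,255).astype(np.uint8))
print(arm.read_t())
E
```

```text
False [ 494.47942231 -336.95991198  123.59140947] [ 0.91956928 -0.75079236  0.86281651]
22.707537526083232 29.982493221759796 [-0.32790863  0.36204456 -0.7846106 ]
22.701130598062694 [ 0.3496858   0.32263939 -0.84201457]
21.2583
```

View pics/s3.png

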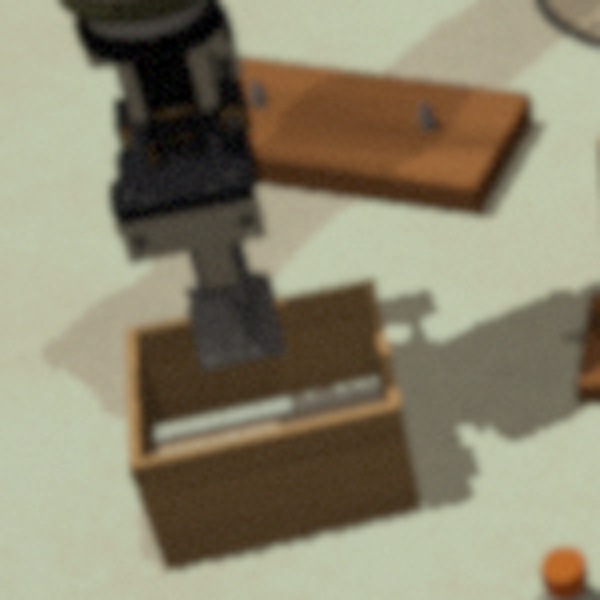

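The clip is squeezed to its stop, with a 22.7 mm opening, and is in the grip. Next I'll lift it and carry it over the board.

```bash
python3 - <<'E'
from h import *
import pickle
C=np.array([494.2,-336.7]); B=np.array([502.,-29.2]); R0=rot(-.188)
arm.move_l(np.r_[C,160.],v=80)
arm.move_l(np.r_[C,290.],v=180)
arm.pause(.3)
print(arm.read_opening()*93,arm.read_gripper_force(),arm.read_t())
arm.move_l(np.r_[B,290.],v=200,attitude=R0)
arm.pause(.4)
p=np.array(arm.read_position()); print(p,arm.read_opening()*93)
s=snap('scene'); pickle.dump(s,open('s4.pkl','wb'))
pts=np.array([np.r_[B,290+19-40],np.r_[B,290+19-81],np.r_[B,187]]); print(proj(s,pts).round(1))
im=np.asarray(s['pixels'])[100:270,240:370]
a=cv2.resize(im,None,fx=3.5,fy=3.5,interpolation=cv2.INTER_CUBIC)
cv2.imwrite('pics/s4.png',np.clip(a[:,:,::-1]*1.5,0,255).astype(np.uint8)); print(arm.read_t())
E
```

```text
22.7011052034708 29.98252809047699 23.05
[501.99955143 -29.42246776 289.98725018] 22.64532233966975
[[298.7 155.5]
 [299.1 170.1]
 [299.4 184. ]]
25.1917
```

View pics/s4.png

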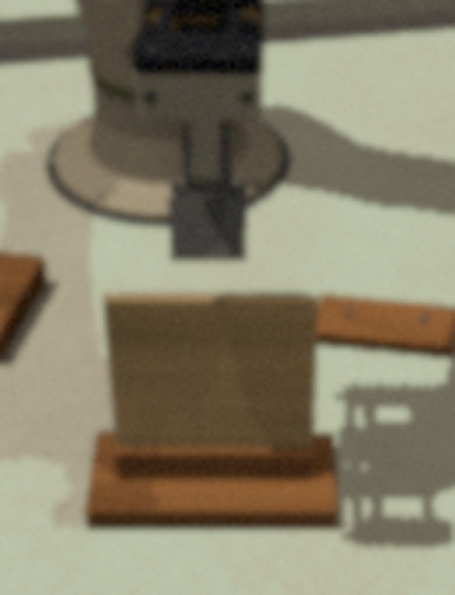

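The clip's jaws bottom out at about (299,173), centred over the board's top edge. Next I'll lower it straight down.

```bash
python3 - <<'E'
from h import *
import pickle
B=np.array([502.,-29.2])
h=arm.move_l(np.r_[B,230.],v=40,until_force=3)
arm.pause(.4)
p=np.array(arm.read_position()); print(h,p,arm.read_opening()*93,arm.read_gripper_force(),arm.read_ft_force(),arm.read_torque(),arm.read_t())
s=snap('scene'); a=cv2.resize(np.asarray(s['pixels'])[130:270,240:370],None,fx=3,fy=3,interpolation=cv2.INTER_CUBIC)
R=np.array(arm.read_tool_rot()); w=snap('wrist'); b=cv2.resize(np.asarray(w['pixels'])[120:260,260:390],None,fx=3,fy=3,interpolation=cv2.INTER_CUBIC)
cv2.imwrite('pics/s5.png',np.clip(np.hstack([a,b])[:,:,::-1]*1.7,0,255).astype(np.uint8))
e=np.array([np.cos(-.188),np.sin(-.188)]); print(proj(s,[np.r_[B+16*e,168],np.r_[B,187],np.r_[B+16*e,228]]).round(1))
E
```

```text
False [502.0073198  -29.22370754 230.03096431] 22.96732408089631 29.98262107372284 [-0.21008401  0.1911896  -0.22583589] [-0.04013886  0.06622263  0.04105326] 27.2417
[[299.4 194.2]
 [299.4 184. ]
 [298.8 174. ]]
```

View pics/s5.png

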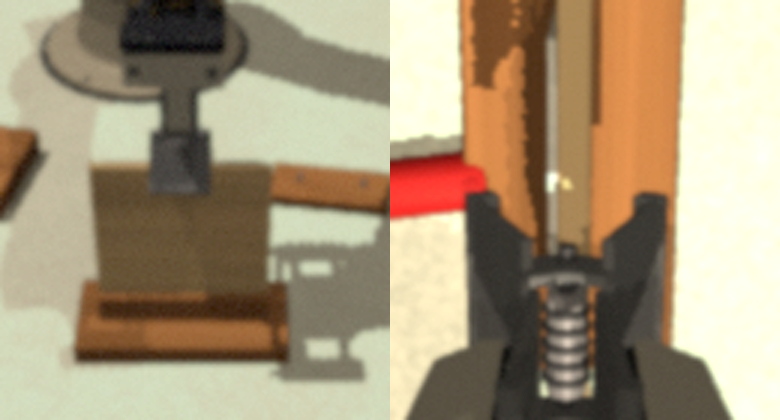

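The front jaw is in front of the board with its lower end at row 194, exactly as predicted, about 19 mm below the top edge. The wrist view shows a jaw on each side of the board with clear gaps, and no contact force registers. I'm handing the job in.

```bash
python3 -c "
from h import *
print(workorder.close_job())"
```

```text
the job is handed in; nothing more can be done
None
```

I handed the job in at about 27 s of the 64 s allowed: the board is on both pegs and released, and the clip is held squeezed wide open over the middle of its top edge with no contact force registering; no verdict was returned.

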